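Set up the sauce warmer

ROBOT

A 7-joint arm with a two-finger parallel gripper is mounted at the origin on the work surface. World frame = base frame: x ahead of the robot, y to its left, z up, the work surface at z = 0. Lengths are in m, angles in rad, forces in N, time in s.
With the tool pointing down it reaches from about 0.35 to 0.775 m from the base axis. Payload 3.1 kg.
Tool frame: the origin (TCP) lies midway between the tips of the shut fingers; the grasp point (between the pads) lies 19 mm behind it (ctrl.grasp_offset is the distance from the TCP to the grasp point, in m); y points along the fingers, x is the direction in which the jaws open and shut, and the axes are right-handed (so a half turn about y gives the same grasp; the last joint's range is limited). The gripper opens to 85 mm and grips with 20 to 120 N. Pads are 22 mm wide; open, the fingers measure 114 mm over their backs; the gripper's body (76 mm by 85 mm) begins 54 mm behind the grasp point. The pads swing forward as they close: fully open they stand 13 mm farther back than shut.
Start: joints at [1.058, 0.311, 0.014, 1.512, -0.004, 1.319, -0.027], TCP at [0.25, -0.49, 0.231] pointing down, gripper open.
Joint ranges: [-2.7, 2.7], [-0.3, 1.91], [-1.27, 1.3], [0.12, 2.57], [-1.44, 4.58], [0.2, 2.03], [-3.05, 3.05]. Speed limits (rad/s): [2.79, 2.79, 3.14, 3.14, 3.14, 3.14, 3.14].

INTERFACE

Orientations are given as [roll, pitch, yaw] about the fixed x, y, z axes, in that order (R = Rz(yaw) Ry(pitch) Rx(roll)).
In Python, from plant import ctrl gives the robot as it stands. The module is installed in compiled form; this text tells all that it offers.
- The arm moves only by the tool play_rows, never from a script. Its argument "commands" is one flat list of numbers, 5 for each row, row after row: the shift along the tool's x, y, z in cm, then the turn about the tool's y in rad, then the opening, from 0 (shut) to 1 (fully open). A call has 1 to 8 rows; each row is the pose to reach, as a shift and turn from the pose commanded when the call began, along the tool's axes at that moment; what a row does not reach only later rows make up. A row lasts 1/10 s, in which the tool goes at most 50 mm and 8.59 degrees, less where a joint would pass 70% of its speed; a pose out of reach is approached as far as the arm can. A call with a gripper value outside its range is refused whole. The fingers move at their own pace and stop on an object; "grip_force" is the grip in N (left out, the last holds). Time passes only in rows, so rows that repeat a pose let the fingers close. It gives the time, the measured TCP pose, the force and the opening at its end, in the units of the state.
- ctrl.read_state(): the state, without advancing time (a new reading comes with each control period).
- ctrl.camera(name): name is "scene" or "top" or "wrist"; returns the picture (480x640x3 uint8, red, green, blue); there is no depth.
- ctrl.get_calibration(name): a dict with "fovy" (degrees; the focal length in pixels is half the picture's height over the tangent of half this angle, whatever the lens; pixels are square), "cx", "cy" (the principal point, pixels), "extrinsics" (4x4, takes a point from world to camera coordinates). Camera axes: x right, y down, z forward; pixel columns grow to the right and rows downward; lengths in m; the calibration is good to about 2 mm. A picture is of the moment at which its call begins: read the wrist's pose just before it. get_calibration takes no time and is no camera call; for the wrist camera it gives the pose at the moment of the call.
- ctrl.close_job(): hands the job in, once; it reports no verdict.
The state is a dict: "clock": time; "joints": joint angles; "joint_vel": joint speeds; "effort": joint torques, N m; "tool_pos": TCP position; "tool_rot": TCP orientation; "wrist_force": force on the tool from outside, world axes, zero at the start; "torque": the same for the moment, N m; "finger_gap": finger opening in m.
Only numpy, scipy, OpenCV 4.12 (cv2) and the standard library are available. Lean on these libraries where they do the work, as an engineer would, in place of code of your own. Each camera call takes 0.05 s, during which the arm holds its last target.

TASK

Seat the steel warming cup fully home on the round warmer base, its foot plate flat down over both locating pegs (either way round). Then stand the small ramekin upright on the floor inside the warming cup. Do not drop either of them, and leave everything else where it is.

Things in the scene. Friction and masses are not known exactly. Their poses are not given: they have to be found in the camera images.
- warmer: sauce warmer base, fixed to the counter: grey plastic round disc, 150 mm across, 45 mm high, with a black control dial on its rim and two upright steel pegs on its flat top. Origin: centre of its underside; z up; the two pegs stand on its y axis, 46 mm either side of the centre, and the dial is at -x. Pegs are 11 mm across, 14 mm tall, the upper 6 mm tapering to 5 mm across
- warmer_seat (a point): centre of the warmer's flat top, 45 mm above the counter; axes as warmer. The cup's origin comes here when seated
- peg_a (a point): top of the peg at +y of the warmer, 59 mm above the counter
- peg_b (a point): top of the peg at -y of the warmer, 59 mm above the counter
- warming_cup: stainless steel cup, loose, about 0.25 kg: an oblong foot plate 60 mm (x) by 124 mm (y) by 8 mm thick, with two through holes 17 mm across on its y axis, 46 mm either side of the centre, and on its middle an upright open round cup 64 mm outside, 58 mm inside, reaching 44 mm above the plate's underside. Origin: centre of the plate's underside; z up
- cup_floor (a point): centre of the inner floor of the warming cup, 12 mm above the cup's origin and 32 mm below its rim
- small_ramekin: the small white ceramic ramekin standing on the counter: open, round, 48 mm outside, 40 mm inside, 56 mm tall (taller and narrower than the large one), about 0.12 kg. Origin: centre of its underside; z up
- large_ramekin: the large white ceramic ramekin, 76 mm across and 45 mm tall, standing on the counter; too wide for the warming cup. Origin: centre of its underside. To be left alone
- tumbler: green glass tumbler, 70 mm across, 100 mm tall, on the cork trivet. Origin: centre of its underside. To be left alone
- measuring_cup: steel measuring cup, 66 mm across, 45 mm tall, with a flat handle reaching 92 mm from its centre along its y axis, on the cork trivet. Origin: centre of its underside. To be left alone
- spatula: teal silicone spatula, 240 mm long, lying on the cork trivet along its own x axis, no taller than about 30 mm. To be left alone
- pepper_mill: dark wooden pepper mill, 48 mm across, 120 mm tall, on the counter. Origin: centre of its underside. To be left alone
- trivet: square cork trivet, 200 mm (x) by 220 mm (y) by 8 mm, fixed to the counter. Origin: centre of its underside

How it is judged:
By the outcome, as a careful person would: the job done as asked, in the order asked, and still so for the second after the job is handed in, with the robot touching nothing.
It also fails if it takes over 56 s, if anything falls off the work surface, if the arm or the gripper's body presses on something with over 40 N, if the wrist force passes 120 N, or if a joint passes its speed limit or range.

## Working session

There is one attempt and no reset: what is moved stays moved. The work goes in short steps, Python scripts to look and compute and a tool call to move; the robot and the scene stay as the last step left them, time stands still between calls to the robot, and variables do not carry over. Pictures are saved under pics/ and viewed, and the job is handed in when it is done.

Besides the shell and the picture viewer there is one more tool, called after "Request:" as name(argument=value, ...) on one line, values as JSON. play_rows: Moves the arm, as the interface text tells. Its arguments: {"type":"object","properties":{"commands":{"type":"array","items":{"type":"number"}},"grip_force":{"type":"number"}},"required":["commands"]}

```bash
mkdir -p pics; python3 - <<'E'
from plant import ctrl
import cv2
s=ctrl.read_state()
print({k:s[k] for k in ['clock','tool_pos','tool_rot','finger_gap','wrist_force']},ctrl.grasp_offset)
for n in ['scene','top','wrist']:
    c=ctrl.get_calibration(n);print(n,c)
    cv2.imwrite(f'pics/{n}0.png',ctrl.camera(n)[:,:,::-1])
E
```

```text
{'clock': 0.0, 'tool_pos': array([ 0.24916146, -0.4894943 ,  0.2302163 ]), 'tool_rot': array([-1.57085635,  0.00238142, -1.09991177]), 'finger_gap': 0.08537360443725854, 'wrist_force': array([-0.95662954,  0.18617754, -0.14892739])} 0.0187
scene {'fovy': 52.784359555676694, 'cx': 328.722092992389, 'cy': 237.3304425088249, 'extrinsics': array([[-0.22684773,  0.97386652,  0.01114071,  0.1299089 ],
       [ 0.61628317,  0.15239274, -0.77263931, -0.32958789],
       [-0.75414532, -0.16840564, -0.63474749,  1.4032406 ],
       [ 0.        ,  0.        ,  0.        ,  1.        ]])}
top {'fovy': 50.688822974519304, 'cx': 314.9043837566956, 'cy': 241.01354950253025, 'extrinsics': array([[ 0.00234345, -0.99998471,  0.005008  , -0.02219816],
       [-0.97989657, -0.00329538, -0.19947896,  0.61146318],
       [ 0.19949242, -0.00443985, -0.97988931,  0.96253719],
       [ 0.        ,  0.        ,  0.        ,  1.        ]])}
wrist {'fovy': 64.30944761404707, 'cx': 310.95202877557887, 'cy': 240.19645402155663, 'extrinsics': array([[ 0.45379634, -0.89110006, -0.00309213, -0.54881402],
       [-0.85788592, -0.43781526,  0.26897871, -0.03380476],
       [-0.24104073, -0.11940886, -0.96314116,  0.37886342],
       [ 0.        ,  0.        ,  0.        ,  1.        ]])}
```

View pics/top0.png

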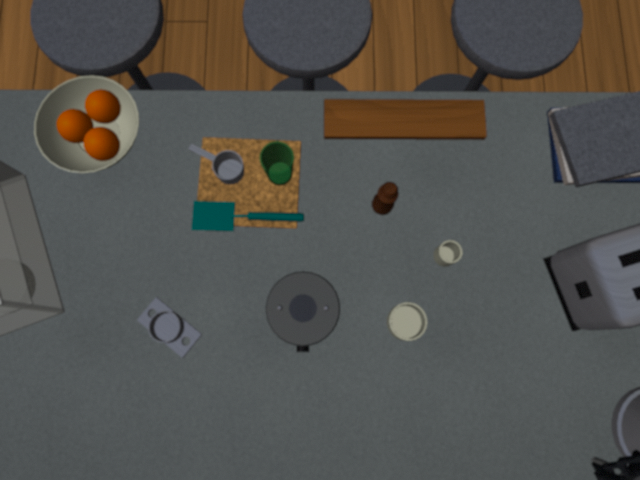

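View pics/scene0.png

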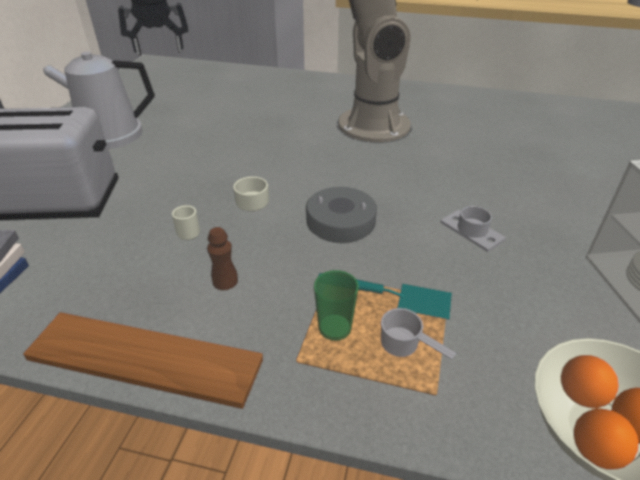

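View pics/wrist0.png

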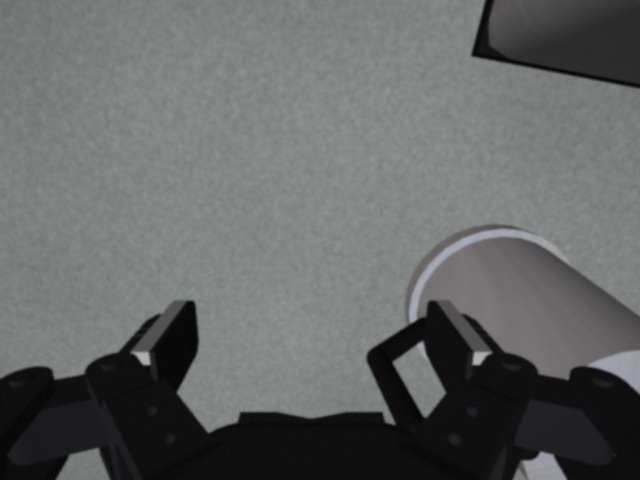

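Top view: warming cup at about (167,327), warmer (303,309), small ramekin (450,252), large ramekin (408,322). The mill is at (385,198). Next I'll measure these.

```bash
cat > h.py <<'E'
import numpy as np, cv2
from plant import ctrl
def K(c):
    f=240/np.tan(np.radians(c['fovy']/2)); return np.array([[f,0,c['cx']],[0,f,c['cy']],[0,0,1]])
def cast(c,uv,z):
    uv=np.atleast_2d(uv).astype(float); E=c['extrinsics'];R=E[:3,:3];t=E[:3,3]
    d=np.c_[uv,np.ones(len(uv))]@np.linalg.inv(K(c)).T@R; o=-R.T@t
    s=(z-o[2])/d[:,2]; return o+d*s[:,None]
def proj(c,P):
    P=np.atleast_2d(P);E=c['extrinsics'];q=(P@E[:3,:3].T+E[:3,3])@K(c).T
    return q[:,:2]/q[:,2:]
def delta(x,y,z,yaw=None):
    """shift (cm, tool axes) and turn to TCP target"""
    from scipy.spatial.transform import Rotation as Ro
    s=ctrl.read_state(); R=Ro.from_euler('xyz',s['tool_rot']).as_matrix()
    d=R.T@(np.array([x,y,z])-s['tool_pos'])*100
    return d.round(2), None if yaw is None else round(s['tool_rot'][2]-yaw,3)
E
python3 - <<'E'
import cv2
a=cv2.imread('pics/top0.png');b=cv2.imread('pics/scene0.png')
def crop(a,x,y,w,s): return cv2.resize(a[y:y+w,x:x+w],None,fx=s,fy=s,interpolation=cv2.INTER_CUBIC)
import numpy as np
o=np.vstack([np.hstack([crop(a,125,285,90,4),crop(a,260,265,90,4)]) ])
cv2.imwrite('pics/c1.png',o)
o=np.hstack([crop(b,435,185,80,5),crop(b,302,175,80,5)]);cv2.imwrite('pics/c2.png',o)
E
```

```text
(no output)
```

View pics/c1.png

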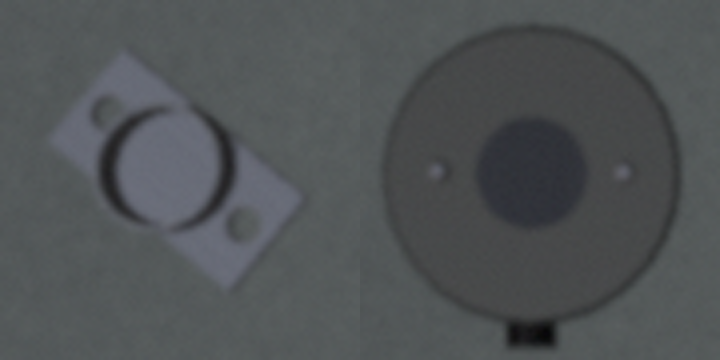

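View pics/c2.png

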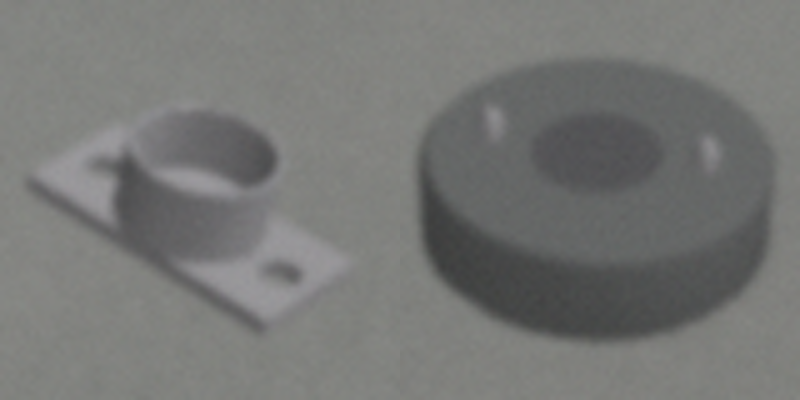

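Plate corners are at (155.8,297),(200.8,335),(183,358.3),(137,319.5) and the peg tips near (279.5,307.8),(325.5,308).

```bash
python3 - <<'E'
from h import *
T=ctrl.get_calibration('top');S=ctrl.get_calibration('scene')
o=lambda p,x,y,s:np.array(p,float)/s+[x,y]-0.5+0.5/s
cor=cast(T,o([(123,48),(303,200),(232,293),(48,138)],125,285,4),.008)
print('corners',cor[:,:2],cor.mean(0)); 
for i in range(4):print(np.linalg.norm(cor[i]-cor[(i+1)%4]),np.degrees(np.arctan2(*(cor[(i+1)%4]-cor[i])[1::-1])))
cor=cast(S,o([(25,180),(118,123),(352,262),(263,325)],435,185,5),.008)
print('scene corners',cor[:,:2],cor.mean(0))
for i in range(4):print(np.linalg.norm(cor[i]-cor[(i+1)%4]),np.degrees(np.arctan2(*(cor[(i+1)%4]-cor[i])[1::-1])))
h=cast(T,o([(105,111),(241,226)],125,285,4),.008);print('holes',h,h.mean(0))
p=cast(T,o([(438-360,171),(622-360,172)],260,265,4),.057);print('pegs top',p,p.mean(0))
p=cast(S,o([(494-400,115),(711-400,148)],302,175,5),.055);print('pegs scene',p,p.mean(0))
a=cv2.imread('pics/top0.png')
hsv=cv2.cvtColor(a,cv2.COLOR_BGR2HSV)
m=((a[:,:,2].astype(int)-a[:,:,0]>12)&(a[:,:,2]>130)).astype(np.uint8)
m[:, :380]=0;m[:,500:]=0;m[:200]=0
for c in cv2.findContours(m,0,2)[0]:
    if len(c)<15:continue
    print(cv2.fitEllipse(c),cv2.boundingRect(c))
cv2.imwrite('pics/ram.png',cv2.resize(a[225:350,380:490],None,fx=4,fy=4,interpolation=2))
# warmer disc
E
```

```text
corners [[0.50331443 0.31077646]
 [0.42582978 0.21361704]
 [0.37929818 0.24743175]
 [0.45692555 0.34634841]] [0.44134199 0.27954341 0.008     ]
0.12427318701107921 -128.5723632859193
0.057520648420995725 143.993930861019
0.12573986113000013 51.87604417263032
0.05845760388832485 -37.48173024410567
scene corners [[0.43447771 0.211345  ]
 [0.38244891 0.24913145]
 [0.45831239 0.34541938]
 [0.50809155 0.30887566]] [0.44583264 0.27869287 0.008     ]
0.06430249999286919 144.0105890691812
0.12258316648846547 51.76607803437442
0.06175279572688104 -36.28302063543849
0.1221933948788047 -127.04464344255214
holes [[0.47080211 0.31794846 0.008     ]
 [0.41268423 0.24465186 0.008     ]] [0.44174317 0.28130016 0.008     ]
pegs top [[ 0.47833135  0.0499537   0.057     ]
 [ 0.47808521 -0.04100881  0.057     ]] [0.47820828 0.00447244 0.057     ]
pegs scene [[ 0.47856653 -0.04046959  0.055     ]
 [ 0.47999207  0.05207717  0.055     ]] [0.4792793  0.00580379 0.055     ]
((404.603271484375, 321.6285095214844), (30.078662872314453, 33.084632873535156), 164.2754669189453) (389, 305, 32, 35)
((446.01470947265625, 253.76736450195312), (11.604348182678223, 17.501380920410156), 137.66397094726562) (440, 246, 13, 16)
```

View pics/ram.png

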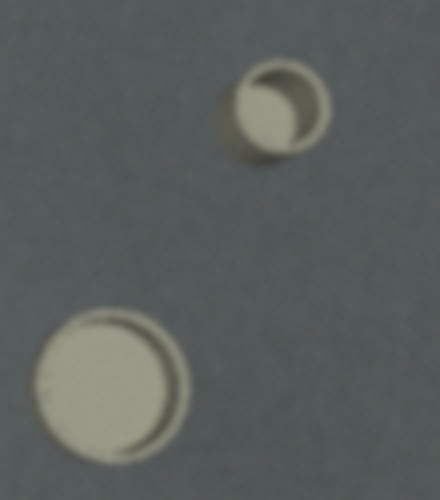

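```bash
python3 - <<'E'
from h import *
T=ctrl.get_calibration('top');S=ctrl.get_calibration('scene')
b=cast(S,(108,128),0)[0];print('kettle base',b)
for z in (.15,.2,.25,.3):print(z,proj(S,b+[0,0,z]))
print('toaster corners',cast(S,[(25,212),(103,212),(117,178)],0))
b=cast(S,(103,212),0)[0]
for z in (.1,.15,.2,.25,.3):print(z,proj(S,b+[0,0,z]))
print('small',cast(T,(450.3,251.4),.056),'large',cast(T,(407.6,321.2),.045))
print('mill',cast(T,(388,191),.11))
# warmer from disc top circle: left, right, top, bottom
print(delta(.25,-.49,.34),delta(.443,.28,.30,-.665))
E
```

```text
kettle base [ 0.21318299 -0.72304632  0.        ]
0.15 [[92.07656353 75.62758637]]
0.2 [[86.22415255 56.3789217 ]]
0.25 [[80.06359924 36.11677247]]
0.3 [[73.56990904 14.75893116]]
toaster corners [[ 6.11179109e-01 -6.71611385e-01  0.00000000e+00]
 [ 5.70413466e-01 -5.07840423e-01 -1.11022302e-16]
 [ 4.40055880e-01 -5.54460119e-01  0.00000000e+00]]
0.1 [[ 89.14346149 172.83267171]]
0.15 [[ 81.53046008 151.31352207]]
0.2 [[ 73.3987674  128.32822335]]
0.25 [[ 64.69350449 103.72165296]]
0.3 [[55.35176759 77.31600513]]
small [[ 0.59211463 -0.29498164  0.056     ]] large [[ 0.45248779 -0.20561327  0.045     ]]
mill [[ 0.70245112 -0.16362645  0.11      ]]
(array([  0.04, -10.95,   0.05]), None) (array([-59.81,  -6.85,  52.18]), np.float64(-0.435))
```

Request:
play_rows(commands=[-25,-6,36,0,1,-25,-6,36,0,1,-25,-6,36,0,1,-25,-6,36,0,1,-25,-6,36,0,1,-25,-6,36,0,1,-25,-6,36,0,1,-25,-6,36,0,1])

```text
clock: 0.95
tool_pos: [0.4374, -0.1392, 0.2858]
tool_rot: [-1.571, -0.0, -1.1]
wrist_force: [1.0, -0.7, 0.2]
finger_gap: 0.0855
```

```bash
python3 - <<'E'
from h import *
s=ctrl.read_state();print(s['clock'],s['tool_pos'],s['tool_rot'],s['joints'],delta(.443,.28,.25,-.665))
E
```

```text
0.95 [ 0.43737235 -0.13918207  0.28575414] [-1.57098792e+00 -3.51782909e-04 -1.10023249e+00] [ 0.54123582  0.11135449 -0.29965872  1.63101457  0.03366707  1.40415477
 -0.8624913 ] (array([-37.11,   3.56,  19.51]), np.float64(-0.435))
```

Request:
play_rows(commands=[-37,3,19,-0.435,1,-37,3,19,-0.435,1,-37,3,19,-0.435,1,-37,3,19,-0.435,1,-37,3,19,-0.435,1,-37,3,19,-0.435,1,-37,3,19,-0.435,1,-37,3,19,-0.435,1])

```text
clock: 1.75
tool_pos: [0.4382, 0.2594, 0.2565]
tool_rot: [-1.571, -0.001, -0.666]
wrist_force: [0.4, 0.1, -0.1]
finger_gap: 0.0856
```

Request:
play_rows(commands=[0,0,0,0,1,0,0,0,0,1])

```text
clock: 1.95
tool_pos: [0.4375, 0.2591, 0.2561]
tool_rot: [-1.572, 0.001, -0.661]
wrist_force: [0.6, -0.6, -0.2]
finger_gap: 0.0856
```

```bash
python3 - <<'E'
from h import *
s=ctrl.read_state();print(s['clock'],s['tool_pos'],s['tool_rot'],s['joints'],delta(.443,.28,.20,-.665))
c=ctrl.get_calibration('wrist');cv2.imwrite('pics/w1.png',ctrl.camera('wrist')[:,:,::-1]);print(c)
np.save('w1.npy',c['extrinsics'])
E
```

```text
1.95 [0.43752722 0.25913286 0.2560843 ] [-1.57210365e+00  9.85694418e-04 -6.60936372e-01] [-0.03747772  0.27681355 -0.66948948  1.55606777  0.17323769  1.37079555
 -1.38411211] (array([-0.84,  5.61,  1.99]), np.float64(0.004))
{'fovy': 64.30944761404707, 'cx': 310.95202877557887, 'cy': 240.19645402155663, 'extrinsics': array([[ 0.78952496, -0.61371612, -0.00169291, -0.18668413],
       [-0.5905995 , -0.76053041,  0.26978829,  0.41491305],
       [-0.16686093, -0.21200476, -0.96291818,  0.52989926],
       [ 0.        ,  0.        ,  0.        ,  1.        ]])}
```

View pics/w1.png

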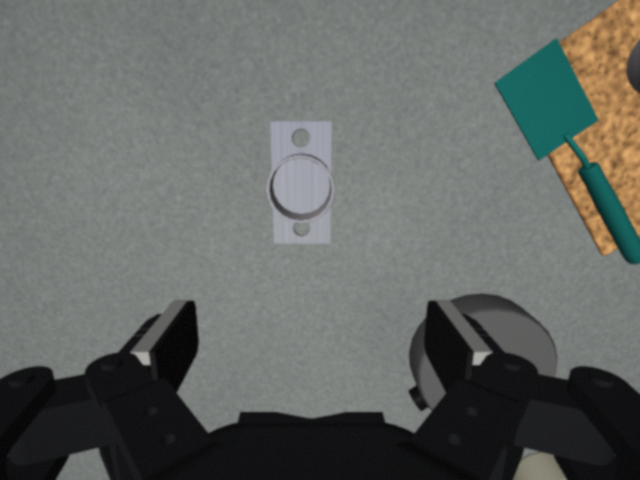

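```bash
python3 - <<'E'
from h import *
c=ctrl.get_calibration('wrist');c['extrinsics']=np.load('w1.npy')
a=cv2.imread('pics/w1.png')
cv2.imwrite('pics/w1c.png',cv2.resize(a[110:255,250:350],None,fx=4,fy=4,interpolation=2))
b,g,r=[a[:,:,i].astype(int) for i in range(3)]
m=((b-g>4)&(b>100)).astype(np.uint8);m[:,:250]=0;m[:,350:]=0;m[255:]=0
m=cv2.morphologyEx(m,cv2.MORPH_OPEN,np.ones((3,3)))
k=max(cv2.findContours(m,0,1)[0],key=cv2.contourArea)
print(cv2.minAreaRect(k),cv2.boundingRect(k))
q=cv2.boxPoints(cv2.minAreaRect(k));p=cast(c,q,.008);print(p,p.mean(0))
for i in range(4):
  d=p[(i+1)%4]-p[i];print(np.linalg.norm(d),np.degrees(np.arctan2(d[1],d[0])))
h=cast(c,[(301,137.5),(301.7,228)],.008);print('holes',h,h.mean(0),np.linalg.norm(h[0]-h[1]))
print('rim',cast(c,(300.5,187),.044))
E
```

```text
((301.15557861328125, 166.79913330078125), (92.51215362548828, 61.10341262817383), 89.09062194824219) (270, 121, 63, 93)
[[0.45572487 0.34737408 0.008     ]
 [0.50332803 0.31151074 0.008     ]
 [0.44923028 0.23731347 0.008     ]
 [0.39840473 0.27549251 0.008     ]] [0.45167198 0.2929227  0.008     ]
0.05960066734614282 -36.993691655583795
0.09182484215464783 -126.09605363622028
0.06356788115143915 143.0869224789363
0.0919377916560041 51.43027335497067
holes [[0.47009606 0.31655191 0.008     ]
 [0.41376775 0.24394119 0.008     ]] [0.44193191 0.28024655 0.008     ] 0.0918977476824577
rim [[0.44328778 0.28175071 0.044     ]]
```

View pics/w1c.png

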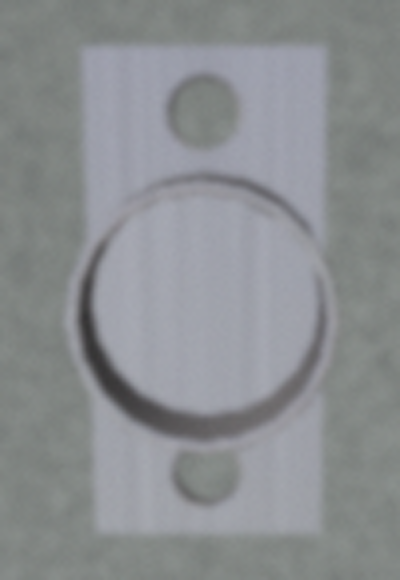

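```bash
python3 - <<'E'
from h import *
print(delta(.4425,.2805,.10,-.66),delta(.4425,.2805,.006,-.66))
E
```

```text
(array([-1.12, 15.62,  2.11]), np.float64(-0.005)) (array([-1.12, 25.02,  2.12]), np.float64(-0.005))
```

Request:
play_rows(commands=[-1.1,4,2.1,0,1,-1.1,8,2.1,0,1,-1.1,12,2.1,0,1,-1.1,16,2.1,0,1,-1.1,17.5,2.1,0,1,-1.1,17.5,2.1,0,1,-1.1,17.5,2.1,0,1])

```text
clock: 2.7
tool_pos: [0.444, 0.2798, 0.0824]
tool_rot: [-1.57, -0.001, -0.668]
wrist_force: [0.0, 0.7, -0.1]
finger_gap: 0.0853
```

```bash
python3 - <<'E'
from h import *
for i in range(3):
  s=ctrl.read_state();print(s['tool_pos'],s['tool_rot'],delta(.4425,.2805,.006,-.66))
  if i==0:cv2.imwrite('pics/w2.png',ctrl.camera('wrist')[:,:,::-1])
  if i==1:cv2.imwrite('pics/s2.png',ctrl.camera('scene')[100:300,350:600,::-1].repeat(3,0).repeat(3,1))
E
```

```text
[0.44400582 0.27977391 0.08235772] [-1.57048566e+00 -1.14466317e-03 -6.67895094e-01] (array([-0.17,  7.64, -0.04]), np.float64(-0.008))
[0.44435836 0.28068576 0.08315386] [-1.56859050e+00 -1.56810734e-03 -6.67228149e-01] (array([-0.15,  7.71, -0.15]), np.float64(-0.007))
[0.44444154 0.28122461 0.08352483] [-1.5676722  -0.00178163 -0.66667747] (array([-0.12,  7.75, -0.2 ]), np.float64(-0.007))
```

View pics/w2.png

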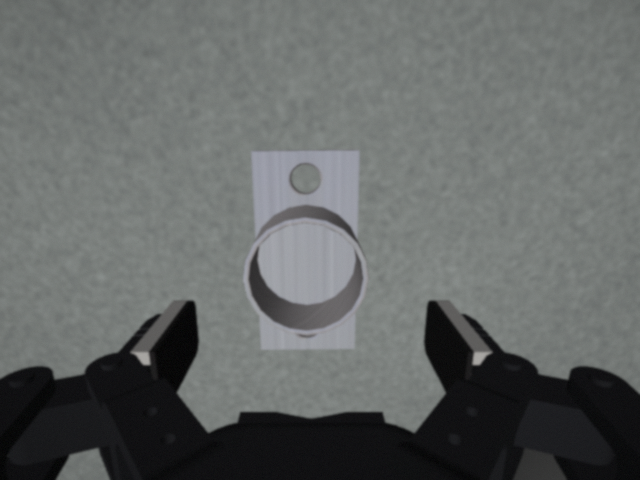

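View pics/s2.png

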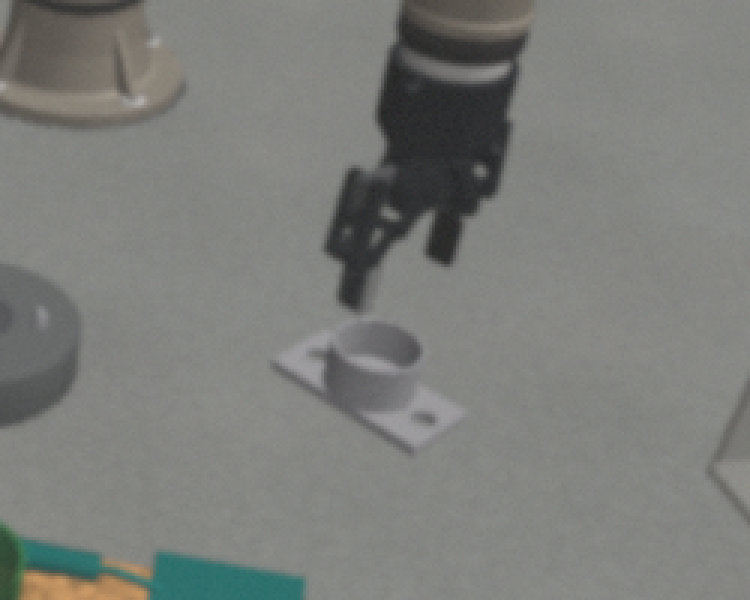

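```bash
python3 - <<'E'
from h import *
c=ctrl.get_calibration('wrist')
im=ctrl.camera('wrist')
s=ctrl.read_state();print(s['tool_pos'],s['tool_rot'])
print('rim',cast(c,(306,270),.044),'outer edges', cast(c,[(244.5,275),(367,275)],.044), 'hole',cast(c,(305,178),.008))
print(delta(.4425,.2805,.006,-.66))
E
```

```text
[0.44429514 0.28147955 0.08355875] [-1.5675473  -0.00174409 -0.66619256]
rim [[0.44499027 0.28473736 0.044     ]] outer edges [[0.41885923 0.30189473 0.044     ]
 [0.46759764 0.26352235 0.044     ]] hole [[0.47042687 0.31841938 0.008     ]]
(array([-0.09,  7.76, -0.21]), np.float64(-0.006))
```

Request:
play_rows(commands=[-0.15,3,-0.1,0,1,-0.15,5,-0.1,0,1,-0.15,6.5,-0.1,0,1,-0.15,7.5,-0.1,0,1,-0.15,7.7,-0.1,0,1,-0.15,7.7,-0.1,0,1,-0.15,7.7,-0.1,0,1])

```text
clock: 3.55
tool_pos: [0.4418, 0.282, 0.0058]
tool_rot: [-1.569, -0.001, -0.665]
wrist_force: [0.0, 0.1, 0.2]
finger_gap: 0.0854
```

Request:
play_rows(commands=[0,0,0,0,0.7,0,0,0,0,0.5,0,0,0,0,0.5,0,0,0,0,0.5,0,0,0,0,0.5,0,0,0,0,0.5], grip_force=40)

```text
clock: 4.15
tool_pos: [0.442, 0.2816, 0.0057]
tool_rot: [-1.569, -0.001, -0.665]
wrist_force: [1.0, 0.3, 6.0]
finger_gap: 0.0618
```

```bash
python3 - <<'E'
from h import *
s=ctrl.read_state();print(s)
cv2.imwrite('pics/w3.png',ctrl.camera('wrist')[:,:,::-1])
cv2.imwrite('pics/s3.png',ctrl.camera('scene')[100:300,350:600,::-1].repeat(3,0).repeat(3,1))
E
```

```text
{'clock': 4.15, 'joints': array([-0.17623302,  0.57164444, -0.56670175,  1.8372468 ,  0.39964072,
        0.84609676, -1.60515162]), 'joint_vel': array([-0.00062348, -0.0004138 ,  0.00159306, -0.00040824, -0.00036841,
        0.00013741, -0.00062802]), 'effort': array([-4.92069963e-01, -3.65073717e+01, -6.54339373e+00, -1.50197500e+01,
       -2.90873079e-01, -2.61886949e-01, -3.00641300e-02]), 'tool_pos': array([0.44196133, 0.28159989, 0.00569266]), 'tool_rot': array([-1.56924375e+00, -1.30618803e-03, -6.65093205e-01]), 'wrist_force': array([0.98966359, 0.34830643, 5.98116709]), 'torque': array([-0.28346954, -0.10851307,  0.02847694]), 'finger_gap': 0.061814816852387794}
```

View pics/w3.png

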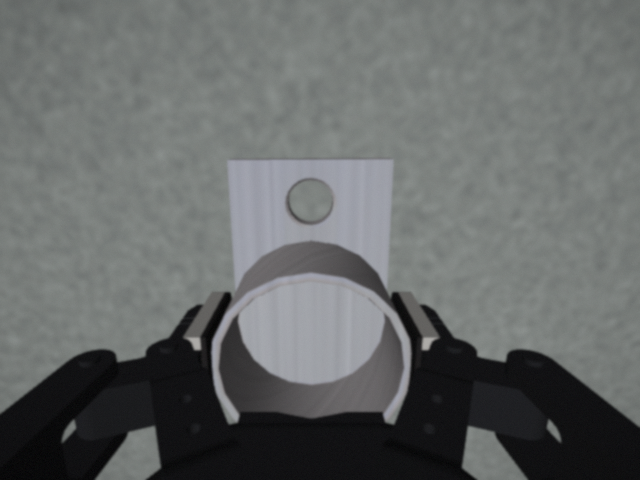

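View pics/s3.png

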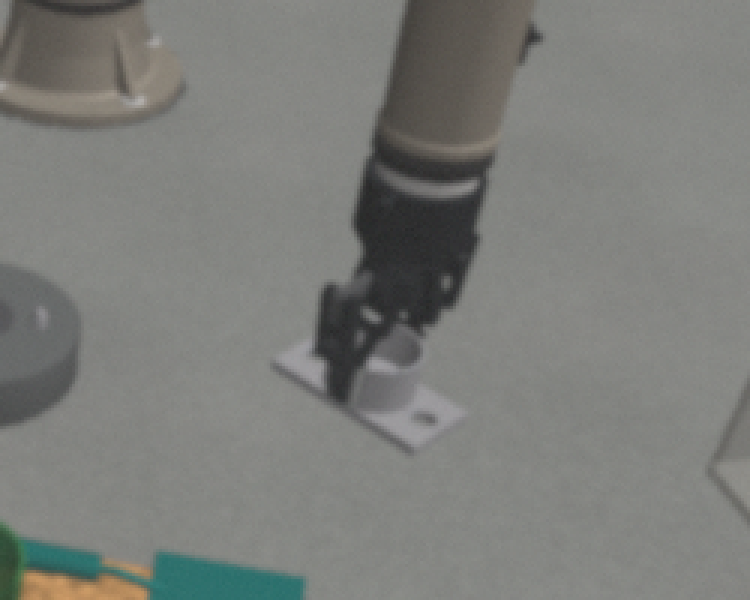

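```bash
python3 - <<'E'
from h import *
c=ctrl.get_calibration('wrist');s=ctrl.read_state()
h=cast(c,(310.5,201),.008)[0];r=cast(c,[(229,159),(392,159)],.008)
y=s['tool_rot'][2];ax=np.array([np.cos(y),np.sin(y)]);az=np.array([-np.sin(y),np.cos(y)])
for p in [h,*r]: d=p[:2]-s['tool_pos'][:2];print(d@ax,d@az)
d=r[1]-r[0];print(np.arctan2(d[1],d[0]),y)
E
```

```text
0.0005569316762531864 0.045250445037835645
-0.028677943983552442 0.06045254421944886
0.02980540261363721 0.06045744849824713
-0.6649225296697902 -0.6650063873672738
```

The wrist view shows the cup between the pads, with the hole at (310,201). The plate is square to the jaws, and the cup is centred within about 1 mm. Next I lift.

Request:
play_rows(commands=[0,0,0,0,0.5,0,-0.5,0,0,0.5,0,-1.5,0,0,0.5,0,-3,0,0,0.5,0,-5,0,0,0.5,0,-8,0,0,0.5,0,-11,0,0,0.5,0,-12,0,0,0.5], grip_force=60)

```text
clock: 5.05
tool_pos: [0.4421, 0.283, 0.1279]
tool_rot: [-1.566, -0.001, -0.665]
wrist_force: [0.6, 0.1, -2.3]
finger_gap: 0.0621
```

```bash
python3 - <<'E'
from h import *
cv2.imwrite('pics/w4.png',ctrl.camera('wrist')[:,:,::-1])
s=ctrl.read_state();print(s['tool_pos'],s['tool_rot'],s['wrist_force'],s['finger_gap'])
print(delta(.4785,.005,.15,0.0))
E
```

```text
[0.44228569 0.28291617 0.1280094 ] [-1.56533701 -0.00195655 -0.66462033] [ 0.35236056 -0.3614296  -2.70431654] 0.06174579305278702
(array([ 20.  ,  -2.27, -19.63]), np.float64(-0.665))
```

View pics/w4.png

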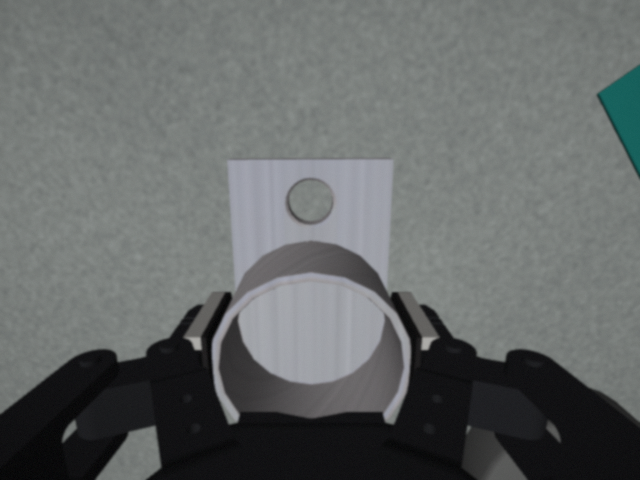

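Request:
play_rows(commands=[2,-2,-2,-0.08,0.5,4.5,-2.2,-4.5,-0.16,0.5,7.5,-2.2,-7.5,-0.26,0.5,10.5,-2.2,-10.5,-0.36,0.5,13.5,-2.2,-13,-0.46,0.5,16.5,-2.2,-16,-0.56,0.5,19,-2.2,-18.5,-0.63,0.5,20,-2.2,-19.6,-0.665,0.5])

```text
clock: 5.9
tool_pos: [0.4763, -0.0019, 0.1447]
tool_rot: [-1.573, 0.004, -0.005]
wrist_force: [0.5, 0.0, -2.8]
finger_gap: 0.0611
```

Request:
play_rows(commands=[0,0,0,0,0.5,0,0,0,0,0.5,0,0,0,0,0.5])

```text
clock: 6.2
tool_pos: [0.4767, 0.0059, 0.1463]
tool_rot: [-1.569, 0.001, 0.003]
wrist_force: [1.0, -0.2, -2.2]
finger_gap: 0.0615
```

```bash
python3 - <<'E'
from h import *
c=ctrl.get_calibration('wrist');np.save('w5.npy',c['extrinsics'])
cv2.imwrite('pics/w5.png',ctrl.camera('wrist')[:,:,::-1])
s=ctrl.read_state();print(s['tool_pos'],s['tool_rot'],s['wrist_force'],s['finger_gap'],s['joints'])
cv2.imwrite('pics/s5.png',ctrl.camera('scene')[100:260,250:450,::-1].repeat(3,0).repeat(3,1))
E
```

```text
[0.47690449 0.00590926 0.1464568 ] [-1.56981192e+00  7.10967303e-04  3.33702106e-03] [ 0.04442531  0.89701619 -2.61348174] 0.06175928750258749 [ 0.53097949  0.30735275 -0.70524721  1.81315667  0.22044454  1.10180851
 -0.24839063]
```

View pics/w5.png

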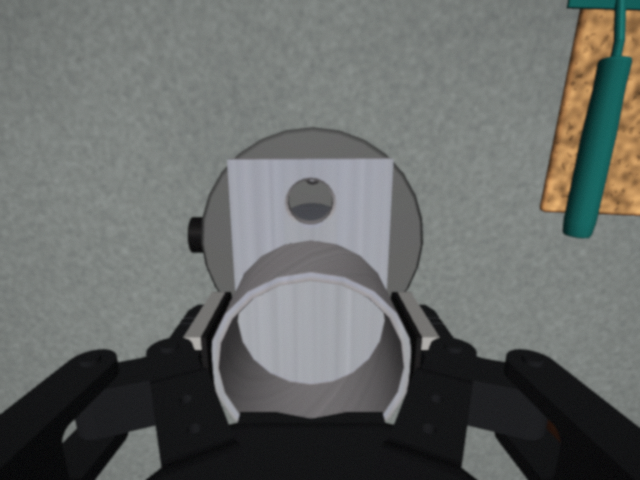

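View pics/s5.png

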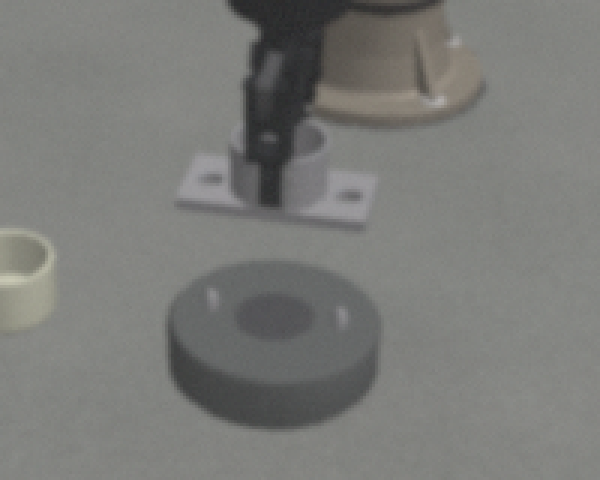

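```bash
python3 - <<'E'
from h import *
c=ctrl.get_calibration('wrist');c['extrinsics']=np.load('w5.npy')
a=cv2.imread('pics/w5.png');g=cv2.GaussianBlur(cv2.cvtColor(a,6),(3,3),0)
P=[]
for row in range(160,280,4):
  for x0,x1,rev in ((192,240,0),(385,440,1)):
    if x0==192 and 212<row<260: continue
    l=g[row,x0:x1].astype(int); d=np.diff(l)
    # boundary counter(bright)->disc(dark)
    j=(np.argmin(d) if not rev else np.argmax(d)); P.append((x0+j+.5,row))
for col in range(250,380,6):
    d=np.diff(g[110:156,col].astype(int));P.append((col,110+np.argmin(d)+.5))
W=cast(c,P,.045)[:,:2]
from scipy.optimize import least_squares
f=lambda q:np.hypot(*(W-q[:2]).T)-q[2]
r=least_squares(f,[.478,.005,.075],loss='soft_l1',f_scale=.001);print(r.x,np.abs(f(r.x)).mean())
print('peg tip',cast(c,[(312,182),(312,180)],.058))
s=ctrl.read_state()
b=s['tool_pos'][2]-.0057+.008
print('hole a now',cast(c,(310.5,201),b))
cv2.imwrite('pics/w5c.png',cv2.resize(a[150:250,260:360],None,fx=6,fy=6,interpolation=2))
# warmer from top view
t=cv2.imread('pics/top0.png');g=cv2.GaussianBlur(cv2.cvtColor(t,6),(3,3),0).astype(int)
T=ctrl.get_calibration('top')
E
```

```text
[0.47826297 0.00519812 0.07345883] 0.0006591778444375874
peg tip [[0.47839644 0.04664545 0.058     ]
 [0.47839204 0.04783992 0.058     ]]
hole a now [[0.47769884 0.05054572 0.14892027]]
```

View pics/w5c.png

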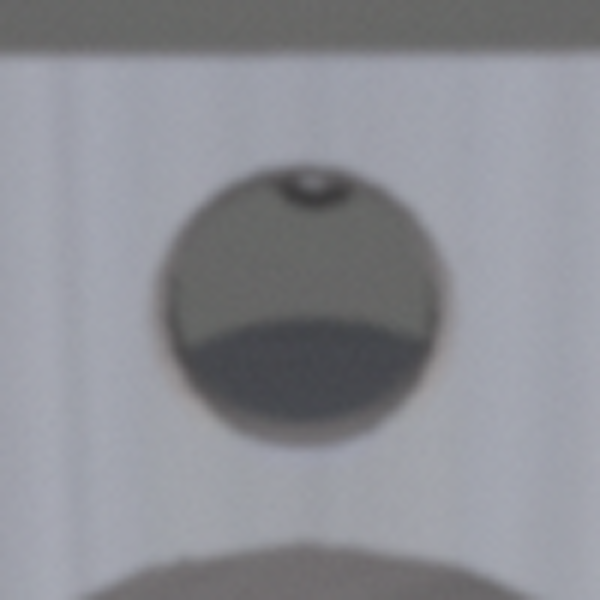

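Request:
play_rows(commands=[0.08,1,0,0,0.5,0.08,3,0,0,0.5,0.08,5,0,0,0.5,0.08,6.5,0,0,0.5,0.08,7.4,0,0,0.5,0.08,7.6,0,0,0.5,0.08,7.6,0,0,0.5,0.08,7.6,0,0,0.5])

```text
clock: 7.1
tool_pos: [0.479, 0.004, 0.0715]
tool_rot: [-1.571, -0.002, 0.0]
wrist_force: [0.6, -1.1, -2.9]
finger_gap: 0.0619
```

```bash
python3 - <<'E'
from h import *
c=ctrl.get_calibration('wrist')
im=ctrl.camera('wrist')[:,:,::-1]
s=ctrl.read_state();print(s['tool_pos'],s['tool_rot'],s['wrist_force'],s['finger_gap'])
t=ctrl.camera('top')[265:355,260:350,::-1]
sc=ctrl.camera('scene')[150:250,300:400,::-1]
o=np.hstack([cv2.resize(x,(400,400),interpolation=2) for x in (im[150:250,260:360],sc)])
cv2.imwrite('pics/w6.png',o)
E
```

```text
[0.47909594 0.00386816 0.07156624] [-1.57087972e+00 -1.93853772e-03  8.64383682e-05] [-0.1843478   0.19195035 -2.26258946] 0.061679563938849255
```

View pics/w6.png

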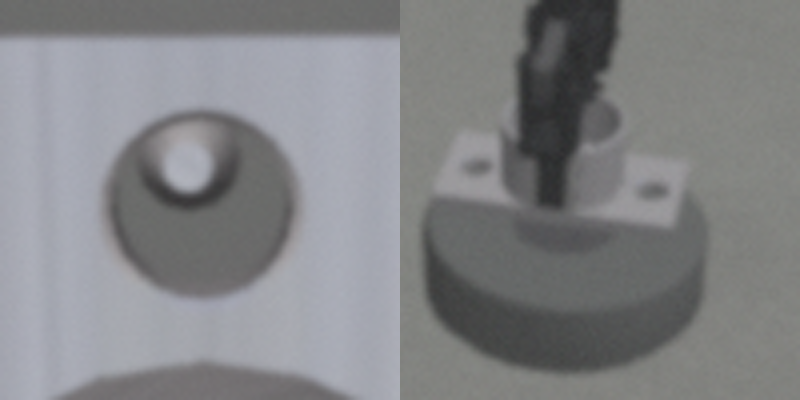

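```bash
python3 - <<'E'
from h import *
c=ctrl.get_calibration('wrist');s=ctrl.read_state();b=s['tool_pos'][2]-.0057
p=cast(c,(307,191.3),.059)[0];h=cast(c,(310.5,200.75),b+.008)[0]
print(p,h,(p-h)*1000,s['tool_pos'],s['tool_rot'])
E
```

```text
[0.47856261 0.04979296 0.059     ] [0.47997553 0.04844336 0.07376529] [ -1.41291369   1.34959781 -14.76529293] [0.47887704 0.00372768 0.07146529] [-1.57099683e+00 -1.58956902e-03 -7.30660061e-05]
```

Request:
play_rows(commands=[-0.14,0,0.15,0,0.5,-0.14,0.3,0.15,0,0.5,-0.14,0.4,0.15,0,0.5,-0.14,0.4,0.15,0,0.5])

```text
clock: 7.65
tool_pos: [0.4765, 0.0051, 0.0665]
tool_rot: [-1.571, 0.001, 0.0]
wrist_force: [0.3, 1.5, -2.6]
finger_gap: 0.0614
```

```bash
python3 - <<'E'
from h import *
c=ctrl.get_calibration('wrist');
im=ctrl.camera('wrist')[:,:,::-1]
s=ctrl.read_state();print(s['tool_pos'],s['tool_rot'],s['wrist_force'],s['finger_gap'])
sc=ctrl.camera('scene')[150:250,300:400,::-1]
o=np.hstack([cv2.resize(x,(400,400),interpolation=2) for x in (im[150:250,260:360],sc)])
cv2.imwrite('pics/w7.png',o)
E
```

```text
[0.47665657 0.0051776  0.06658338] [-1.57082416e+00  4.21377894e-04  2.50352903e-05] [ 0.20283344 -0.08705171 -2.94011518] 0.06155871978561507
```

View pics/w7.png

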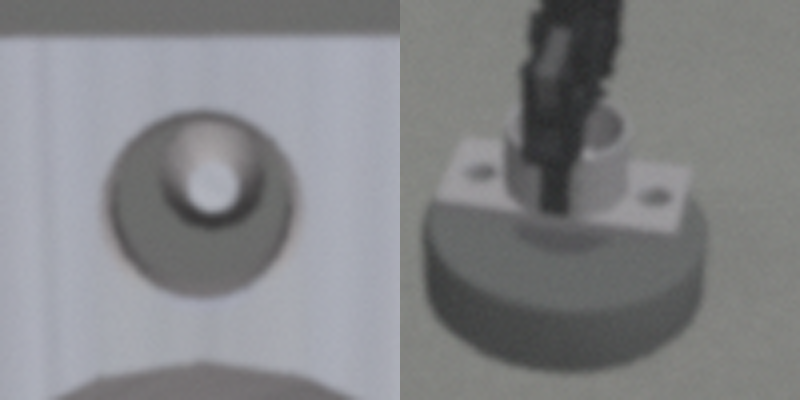

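```bash
python3 - <<'E'
from h import *
c=ctrl.get_calibration('wrist');s=ctrl.read_state();b=s['tool_pos'][2]-.0057
p=cast(c,(312.6,197),.059)[0];h=cast(c,(310.5,200.75),b+.008)[0]
print(p,h,(p-h)*1000,s['tool_pos'],s['tool_rot'])
E
```

```text
[0.47866702 0.04968725 0.059     ] [0.47785286 0.04989416 0.06898252] [ 0.81416109 -0.20691578 -9.9825246 ] [0.47678508 0.00518188 0.06668252] [-1.57078201e+00  1.60708026e-04 -3.37555919e-05]
```

Request:
play_rows(commands=[0.08,0.2,0,0,0.5,0.08,0.5,0,0,0.5,0.08,0.8,0,0,0.5,0.08,1.0,0,0,0.5,0.08,1.2,0,0,0.5,0.08,1.2,0,0,0.5])

```text
clock: 8.35
tool_pos: [0.4773, 0.0052, 0.0544]
tool_rot: [-1.571, 0.001, 0.0]
wrist_force: [-0.2, -0.3, -3.6]
finger_gap: 0.0618
```

```bash
python3 - <<'E'
from h import *
im=ctrl.camera('wrist')[:,:,::-1]
s=ctrl.read_state();print(s['tool_pos'],s['tool_rot'],s['wrist_force'],s['finger_gap'])
sc=ctrl.camera('scene')[150:250,300:400,::-1]
o=np.hstack([cv2.resize(x,(400,400),interpolation=2) for x in (im[150:250,260:360],sc)])
cv2.imwrite('pics/w8.png',o)
E
```

```text
[0.47747909 0.00523013 0.05458988] [-1.57080434e+00  3.70885272e-04  1.48539610e-04] [-0.8059749  -0.01038624 -2.2325674 ] 0.061294445531890694
```

View pics/w8.png

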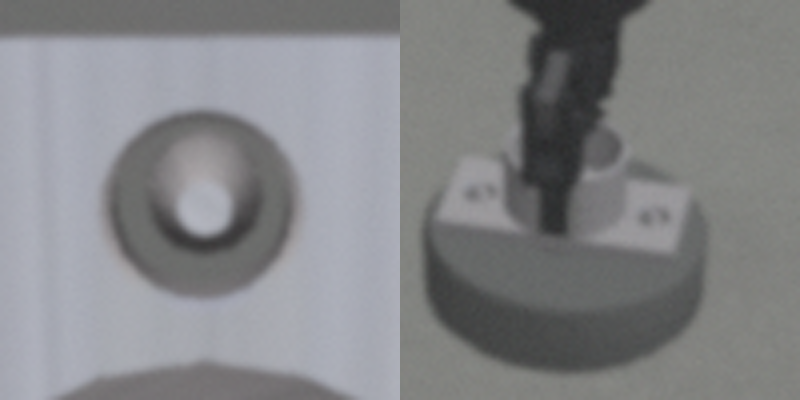

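The wrist crop shows the peg tip centred in the hole. The scene crop shows both pegs inside their holes, so I keep going down.

Request:
play_rows(commands=[0,0.15,0,0,0.5,0,0.3,0,0,0.5,0,0.38,0,0,0.5,0,0.42,0,0,0.5,0,0.42,0,0,0.5,0,0.42,0,0,0.5])

```text
clock: 9.05
tool_pos: [0.4775, 0.0052, 0.0508]
tool_rot: [-1.571, 0.0, 0.0]
wrist_force: [-2.3, -0.5, 1.5]
finger_gap: 0.0614
```

Request:
play_rows(commands=[0,0.03,0,0,0.5,0,0.03,0,0,0.5,0,0.03,0,0,0.8,0,0.03,0,0,1,0,0.03,0,0,1,0,0.03,0,0,1,0,0.03,0,0,1])

```text
clock: 9.75
tool_pos: [0.4777, 0.0053, 0.0502]
tool_rot: [-1.571, -0.0, 0.0]
wrist_force: [-0.5, -0.2, 0.1]
finger_gap: 0.0851
```

Request:
play_rows(commands=[0,-0.5,0,0,1,0,-2,0,0,1,0,-5,0,0,1,0,-9,0,0,1,0,-13,0,0,1,0,-15,0,0,1,0,-15,0,0,1])

```text
clock: 10.45
tool_pos: [0.4803, 0.0058, 0.2041]
tool_rot: [-1.571, -0.008, 0.0]
wrist_force: [1.0, 0.3, -0.1]
finger_gap: 0.0854
```

```bash
python3 - <<'E'
from h import *
im=ctrl.camera('wrist')[:,:,::-1]
s=ctrl.read_state();print(s['clock'],s['tool_pos'],s['tool_rot'],s['wrist_force'],s['finger_gap'])
np.save('w9.npy',ctrl.get_calibration('wrist')['extrinsics'])
cv2.imwrite('pics/w9.png',im)
sc=ctrl.camera('scene')[:,:,::-1];cv2.imwrite('pics/s9f.png',sc)
cv2.imwrite('pics/s9.png',np.hstack([cv2.resize(im[160:400,210:410],(400,480),interpolation=2),cv2.resize(sc[150:270,300:400],(400,480),interpolation=2)]))
print(delta(.592,-.295,.15,.0))
E
```

```text
10.5 [0.47872132 0.00539343 0.20189965] [-1.57139407e+00 -3.89143474e-03  4.97227951e-05] [ 0.36718057 -0.05667852 -0.55867212] 0.08539167453398332
(array([ 11.45,   5.05, -30.01]), np.float64(0.0))
```

View pics/s9.png

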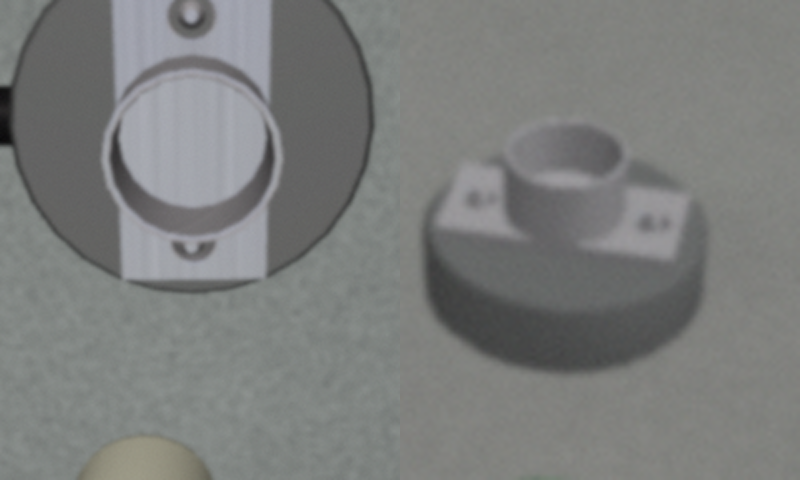

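Both pegs stand up through the holes and the plate is flat on the base. Next is the small ramekin.

Request:
play_rows(commands=[2,0,-5,0,1,4,0,-10,0,1,6,0,-15,0,1,8,0,-20,0,1,9.5,0,-24,0,1,11,0,-28,0,1,11.4,0,-30,0,1,11.4,0,-30,0,1])

```text
clock: 11.35
tool_pos: [0.5896, -0.3004, 0.1962]
tool_rot: [-1.571, 0.005, -0.008]
wrist_force: [-0.7, 0.6, -0.4]
finger_gap: 0.0854
```

Request:
play_rows(commands=[0,0,0,0,1,0,0,0,0,1,0,0,0,0,1,0,0,0,0,1])

```text
clock: 11.75
tool_pos: [0.5918, -0.2932, 0.2006]
tool_rot: [-1.571, -0.0, 0.002]
wrist_force: [-0.0, 0.7, 0.3]
finger_gap: 0.0854
```

```bash
python3 - <<'E'
from h import *
np.save('w10.npy',ctrl.get_calibration('wrist')['extrinsics'])
im=ctrl.camera('wrist')[:,:,::-1]
s=ctrl.read_state();print(s['clock'],s['tool_pos'],s['tool_rot'],s['wrist_force'],s['finger_gap'])
cv2.imwrite('pics/w10.png',im)
E
```

```text
11.8 [ 0.5917521  -0.29364488  0.20068594] [-1.57101426e+00 -2.34765892e-04  1.81616854e-03] [ 0.99634473 -0.43863509  0.16098981] 0.08539865154543574
```

View pics/w10.png

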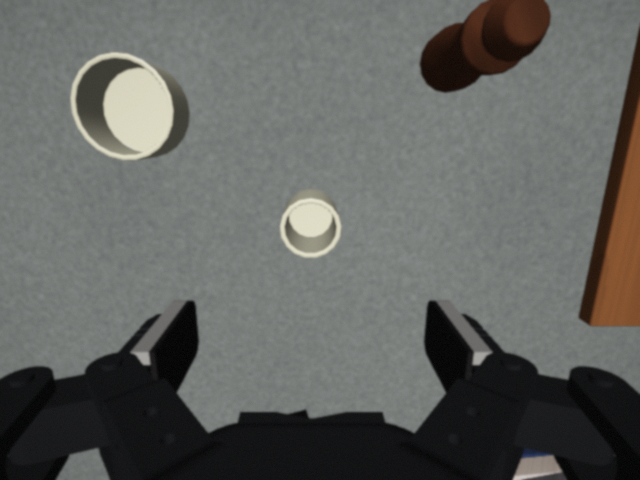

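```bash
python3 - <<'E'
from h import *
c=ctrl.get_calibration('wrist');c['extrinsics']=np.load('w10.npy')
a=cv2.imread('pics/w10.png')
m=((a[:,:,2].astype(int)-a[:,:,0]>8)&(a[:,:,2]>120)).astype(np.uint8)
m[:,:250]=0;m[:,370:]=0;m[:196]=0;m[265:]=0
k=max(cv2.findContours(m,0,1)[0],key=cv2.contourArea);print(cv2.fitEllipse(k),cv2.boundingRect(k))
p=cast(c,[(310.5,228)],.056);print(p)
e=cast(c,[(281,228),(340.5,228),(311,198),(311,257)],.056);print(e)
q=cast(c,cv2.fitEllipse(k)[0],.056)[0];print(q,delta(q[0],q[1],.10,0),delta(q[0],q[1],.032,0))
E
```

```text
((310.0526123046875, 225.7081756591797), (61.282745361328125, 63.69398880004883), 176.9525146484375) (279, 196, 63, 62)
[[ 0.59269911 -0.29476769  0.056     ]]
[[ 0.56991097 -0.29482589  0.056     ]
 [ 0.6158737  -0.2947085   0.056     ]
 [ 0.59302462 -0.2714288   0.056     ]
 [ 0.59314661 -0.31830952  0.056     ]]
[ 0.59234999 -0.29295004  0.056     ] (array([ 0.06, 10.07,  0.07]), np.float64(0.002)) (array([ 0.06, 16.87,  0.07]), np.float64(0.002))
```

Request:
play_rows(commands=[0.1,3,-0.1,0,1,0.1,6,-0.1,0,1,0.1,9,-0.1,0,1,0.1,11,-0.1,0,1,0.1,12,-0.1,0,1,0.1,12,-0.1,0,1,0.1,12,-0.1,0,1])

```text
clock: 12.5
tool_pos: [0.5935, -0.2959, 0.0815]
tool_rot: [-1.572, -0.002, 0.0]
wrist_force: [0.4, 0.2, 0.1]
finger_gap: 0.085
```

```bash
python3 - <<'E'
from h import *
np.save('w11.npy',ctrl.get_calibration('wrist')['extrinsics'])
im=ctrl.camera('wrist')[:,:,::-1]
s=ctrl.read_state();print(s['clock'],s['tool_pos'],s['tool_rot'],s['wrist_force'],s['finger_gap'])
cv2.imwrite('pics/w11.png',im)
print(delta(.593,-.2948,.032,0))
E
```

```text
12.55 [ 0.5938887  -0.29597688  0.08208718] [-1.57195938e+00 -2.95736008e-03  1.32912881e-04] [-0.04969479  0.71990763  0.24979049] 0.0852698948918901
(array([-0.1 ,  5.01,  0.12]), np.float64(0.0))
```

View pics/w11.png

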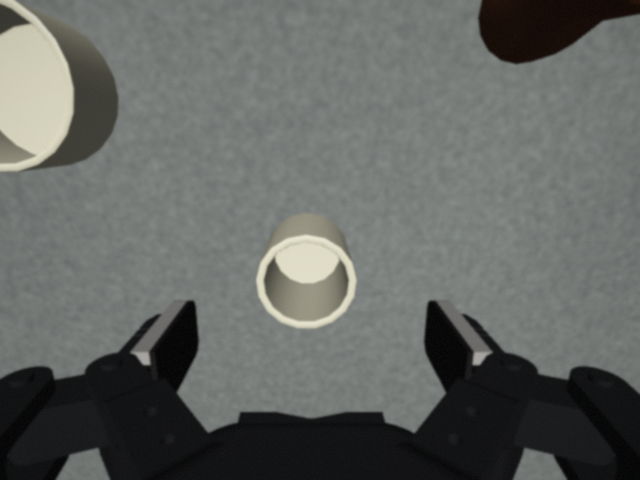

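Request:
play_rows(commands=[-0.15,1.5,0.1,0,1,-0.15,3,0.1,0,1,-0.15,4.2,0.1,0,1,-0.15,4.9,0.1,0,1,-0.15,5,0.1,0,1,-0.15,5,0.1,0,1,-0.15,5,0.1,0,1])

```text
clock: 13.25
tool_pos: [0.5918, -0.2949, 0.0309]
tool_rot: [-1.571, -0.001, 0.0]
wrist_force: [0.5, -0.4, 1.1]
finger_gap: 0.0854
```

```bash
python3 - <<'E'
from h import *
c=ctrl.get_calibration('wrist')
im=ctrl.camera('wrist')[:,:,::-1]
s=ctrl.read_state();print(s['clock'],s['tool_pos'],s['tool_rot'],s['wrist_force'],s['finger_gap'])
cv2.imwrite('pics/w12.png',im)
E
```

```text
13.3 [ 0.59182133 -0.29492715  0.03106547] [-1.57134965e+00 -1.48091105e-03  5.67392831e-05] [-0.44667112 -0.72227097 -0.32011558] 0.08528186800992286
```

View pics/w12.png

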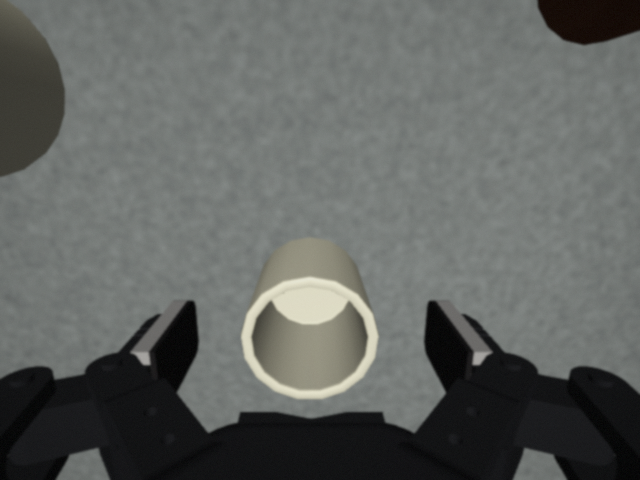

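Request:
play_rows(commands=[0,0,0,0,0.7,0,0,0,0,0.4,0,0,0,0,0.35,0,0,0,0,0.35,0,0,0,0,0.35,0,0,0,0,0.35,0,0,0,0,0.35], grip_force=40)

```text
clock: 14.0
tool_pos: [0.5917, -0.2949, 0.0309]
tool_rot: [-1.571, -0.001, 0.0]
wrist_force: [0.6, 0.3, 4.4]
finger_gap: 0.0467
```

```bash
python3 - <<'E'
from h import *
c=ctrl.get_calibration('wrist')
im=ctrl.camera('wrist')[:,:,::-1]
s=ctrl.read_state();print(s['clock'],s['tool_pos'],s['tool_rot'],s['wrist_force'],s['finger_gap'])
sc=ctrl.camera('scene')[:,:,::-1]
cv2.imwrite('pics/w13.png',np.hstack([cv2.resize(im[180:480,160:460],(400,400)),cv2.resize(sc[160:260,130:230],(400,400),interpolation=2)]))
E
```

```text
14.05 [ 0.59163479 -0.29491972  0.03087622] [-1.57127150e+00 -1.09124679e-03  4.07637038e-05] [0.4915906  1.01292128 4.47499978] 0.04656088652835548
```

View pics/w13.png

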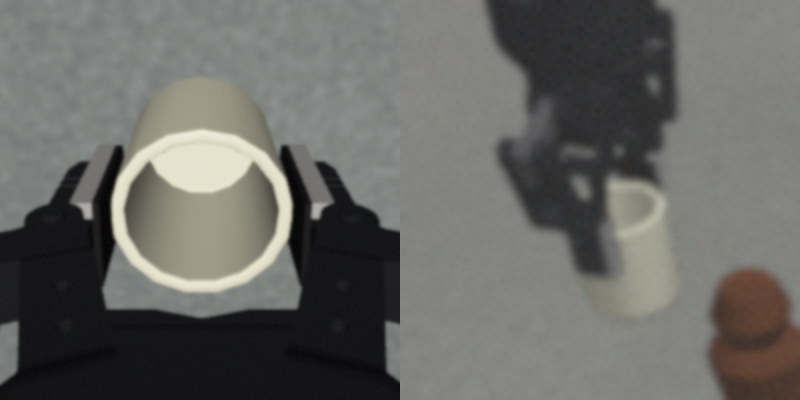

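```bash
python3 - <<'E'
from h import *
S=ctrl.get_calibration('scene')
for x in (.616,.628):
 for y in (-.306,-.284):
  for z in (.02,.03,.036,.045,.056): print(x,y,z,((proj(S,[x,y,z])[0]-[130,160])*4).round())
E
python3 - <<'E'
import cv2
E
```

```text
0.616 -0.306 0.02 [186. 285.]
0.616 -0.306 0.03 [182. 270.]
0.616 -0.306 0.036 [180. 261.]
0.616 -0.306 0.045 [177. 246.]
0.616 -0.306 0.056 [172. 229.]
0.616 -0.284 0.02 [226. 292.]
0.616 -0.284 0.03 [223. 276.]
0.616 -0.284 0.036 [221. 267.]
0.616 -0.284 0.045 [218. 253.]
0.616 -0.284 0.056 [214. 235.]
0.628 -0.306 0.02 [175. 300.]
0.628 -0.306 0.03 [171. 284.]
0.628 -0.306 0.036 [169. 275.]
0.628 -0.306 0.045 [165. 261.]
0.628 -0.306 0.056 [161. 243.]
0.628 -0.284 0.02 [216. 307.]
0.628 -0.284 0.03 [212. 291.]
0.628 -0.284 0.036 [210. 282.]
0.628 -0.284 0.045 [206. 267.]
0.628 -0.284 0.056 [202. 250.]
```

Request:
play_rows(commands=[0,0,0,0,0.7,0,0,0,0,0.7,0,0,0,0,0.7,0,-0.3,0,0,0.7,0,-0.3,0,0,0.5,0,-0.3,0,0,0.35,0,-0.3,0,0,0.35,0,-0.3,0,0,0.35])

```text
clock: 14.9
tool_pos: [0.5917, -0.2949, 0.0339]
tool_rot: [-1.571, -0.001, 0.0]
wrist_force: [1.4, 0.1, 3.2]
finger_gap: 0.0464
```

Request:
play_rows(commands=[0,0,0,0,0.35,0,0,0,0,0.35,0,0,0,0,0.35], grip_force=50)

```text
clock: 15.2
tool_pos: [0.5917, -0.2949, 0.0339]
tool_rot: [-1.571, -0.001, 0.0]
wrist_force: [0.4, -0.2, 5.4]
finger_gap: 0.0459
```

```bash
python3 - <<'E'
from h import *
c=ctrl.get_calibration('wrist')
im=ctrl.camera('wrist')[:,:,::-1]
s=ctrl.read_state();print(s['clock'],s['tool_pos'],s['tool_rot'],s['wrist_force'],s['finger_gap'])
cv2.imwrite('pics/w14.png',im)
E
```

```text
15.25 [ 0.59171529 -0.29489751  0.03391472] [-1.57128088e+00 -1.28343773e-03  1.07645545e-04] [0.04231497 0.44771623 5.61676974] 0.045901887917908564
```

View pics/w14.png

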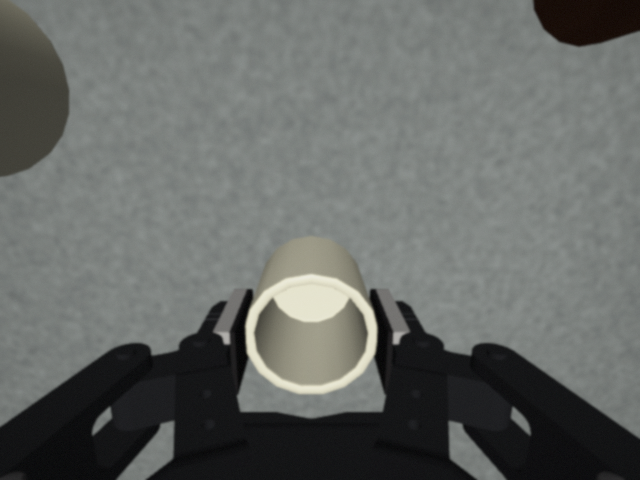

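Request:
play_rows(commands=[0,-0.4,0,0,0.35,0,-1.2,0,0,0.35,0,-2.5,0,0,0.35,0,-5,0,0,0.35,0,-8,0,0,0.35,0,-12,0,0,0.35,0,-15,0,0,0.35,0,-16,0,0,0.35])

```text
clock: 16.05
tool_pos: [0.5933, -0.2951, 0.1984]
tool_rot: [-1.574, -0.008, 0.0]
wrist_force: [0.1, 0.1, -1.2]
finger_gap: 0.0462
```

```bash
python3 - <<'E'
from h import *
im=ctrl.camera('wrist')[:,:,::-1]
s=ctrl.read_state();print(s['clock'],s['tool_pos'],s['tool_rot'],s['wrist_force'],s['finger_gap'])
c=ctrl.get_calibration('wrist')
print('rim rel tcp',cast(c,(311.5,335),s['tool_pos'][2]-.0339+.056)-s['tool_pos'])
cv2.imwrite('pics/w15.png',im)
sc=ctrl.camera('scene')[:,:,::-1];cv2.imwrite('pics/s15.png',sc)
# warming cup rim from w9 
c['extrinsics']=np.load('w9.npy');cv2.imwrite('pics/w9c.png',cv2.resize(cv2.imread('pics/w9.png')[150:300,210:410],None,fx=4,fy=4,interpolation=2))
print(delta(.478,.006,.20,0))
E
```

```text
16.1 [ 0.59312903 -0.29509385  0.19803888] [-1.57360711e+00 -6.85659636e-03  6.72546724e-06] [ 1.04649874 -0.26352793 -1.26777564] 0.045957294319354094
rim rel tcp [[0.00128615 0.00069081 0.0221    ]]
(array([-11.41,  -0.55,  30.09]), np.float64(0.0))
```

View pics/s15.png

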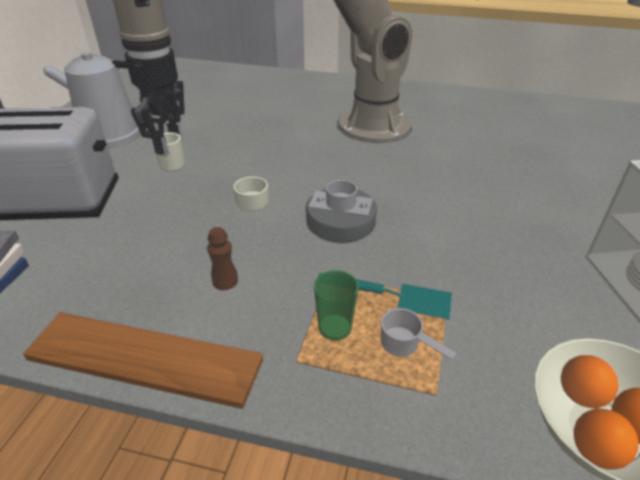

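View pics/w9c.png

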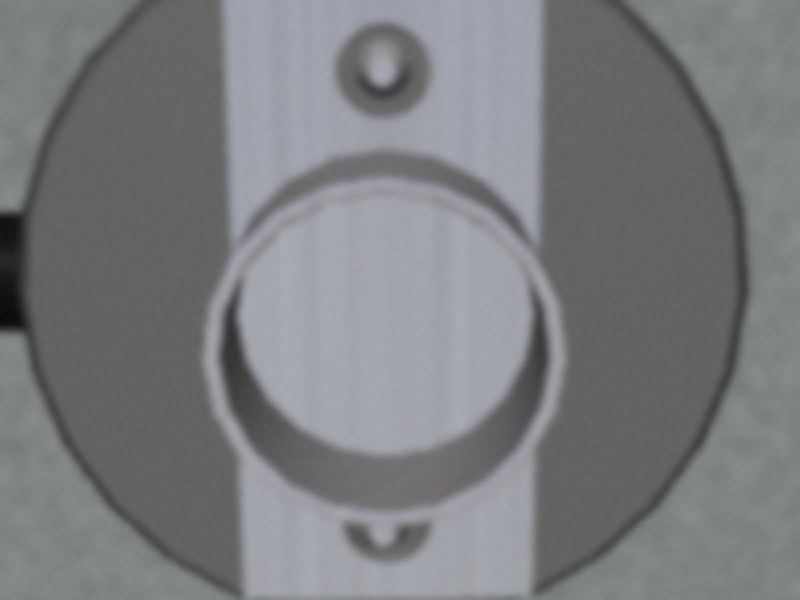

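View pics/w15.png

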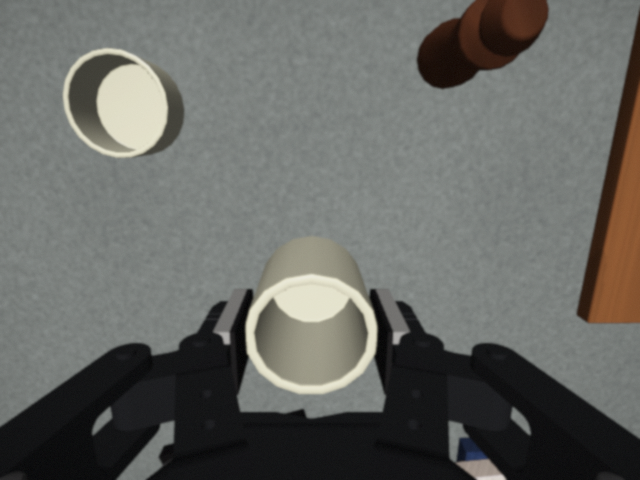

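```bash
python3 - <<'E'
from h import *
c=ctrl.get_calibration('wrist');c['extrinsics']=np.load('w9.npy')
print(cast(c,(305.7,237),.089),cast(c,(305.5,167.5),.059))
print(delta(.4777,.004,.20,0))
E
```

```text
[[0.47675678 0.00513757 0.089     ]] [[0.47648184 0.04997616 0.059     ]]
(array([-11.44,  -0.55,  29.89]), np.float64(0.0))
```

Request:
play_rows(commands=[-1,0,2.5,0,0.35,-2.5,0,6.5,0,0.35,-4,0,11,0,0.35,-6,0,15.5,0,0.35,-8,0,20,0,0.35,-9.5,0,24.5,0,0.35,-11,0,28,0,0.35,-11.4,0,29.9,0,0.35])

```text
clock: 16.95
tool_pos: [0.4731, 0.0082, 0.1912]
tool_rot: [-1.57, 0.006, 0.006]
wrist_force: [0.2, 0.0, -1.4]
finger_gap: 0.0461
```

Request:
play_rows(commands=[0,0,0,0,0.35,0,0,0,0,0.35,0,0,0,0,0.35,0,0,0,0,0.35])

```text
clock: 17.35
tool_pos: [0.4772, 0.0024, 0.1926]
tool_rot: [-1.571, 0.001, -0.003]
wrist_force: [-0.6, -0.4, -1.0]
finger_gap: 0.046
```

```bash
python3 - <<'E'
from h import *
im=ctrl.camera('wrist')[:,:,::-1]
s=ctrl.read_state();print(s['clock'],s['tool_pos'],s['tool_rot'],s['wrist_force'],s['finger_gap'])
cv2.imwrite('pics/w16.png',im)
print(delta(.4777,.004,.13,0))
E
```

```text
17.4 [0.47724503 0.00273422 0.19275736] [-1.57072840e+00  9.21244778e-04 -2.71351213e-03] [-0.39543641 -0.01487902 -0.83672388] 0.04567101273891756
(array([0.05, 6.28, 0.13]), np.float64(-0.003))
```

View pics/w16.png

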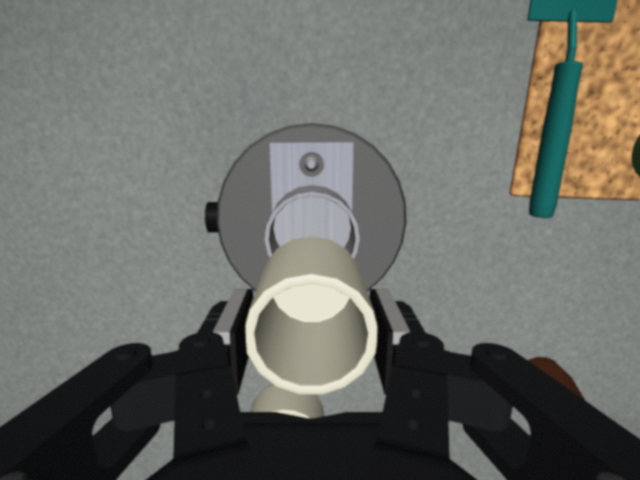

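Request:
play_rows(commands=[0.05,1.5,0.13,0,0.35,0.05,3.5,0.13,0,0.35,0.05,5,0.13,0,0.35,0.05,6,0.13,0,0.35,0.05,6.2,0.13,0,0.35,0.05,6.2,0.13,0,0.35,0.05,6.2,0.13,0,0.35])

```text
clock: 18.1
tool_pos: [0.4784, 0.0055, 0.132]
tool_rot: [-1.571, -0.002, -0.0]
wrist_force: [-1.6, -0.6, -1.6]
finger_gap: 0.0457
```

```bash
python3 - <<'E'
from h import *
im=ctrl.camera('wrist')[:,:,::-1]
s=ctrl.read_state();print(s['clock'],s['tool_pos'],s['tool_rot'],s['wrist_force'],s['finger_gap'])
sc=ctrl.camera('scene')[:,:,::-1]
cv2.imwrite('pics/w17.png',np.hstack([cv2.resize(im[150:390,190:430],(400,400),interpolation=2),cv2.resize(sc[130:240,290:400],(400,400),interpolation=2)]))
print(delta(.4777,.004,.0909,0))
E
```

```text
18.15 [0.47840624 0.00555725 0.13209825] [-1.57088735e+00 -1.80235803e-03 -1.14562432e-04] [-0.82601401  0.35805189 -2.11268624] 0.04594615977885452
(array([-0.07,  4.12, -0.16]), np.float64(-0.0))
```

View pics/w17.png

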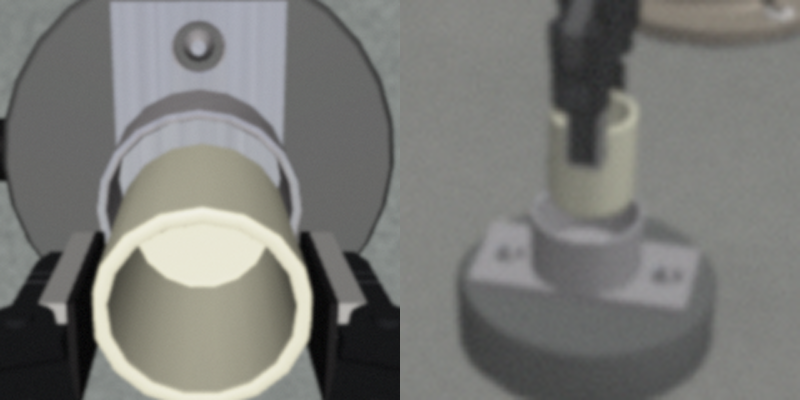

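Aligned above the cup within about 1.5 mm, so I correct that and lower to just above the floor.

Request:
play_rows(commands=[-0.07,0,-0.12,0,0.35,-0.07,0.5,-0.12,0,0.35,-0.07,1,-0.12,0,0.35,-0.07,1.6,-0.12,0,0.35,-0.07,2.2,-0.12,0,0.35,-0.07,2.8,-0.12,0,0.35,-0.07,3.2,-0.12,0,0.35,-0.07,3.5,-0.12,0,0.35])

```text
clock: 19.0
tool_pos: [0.4767, 0.0043, 0.0957]
tool_rot: [-1.571, 0.001, 0.0]
wrist_force: [0.8, 0.5, -1.0]
finger_gap: 0.0459
```

Request:
play_rows(commands=[0,0.1,0,0,0.35,0,0.1,0,0,0.35,0,0.1,0,0,0.35])

```text
clock: 19.3
tool_pos: [0.4772, 0.0044, 0.0955]
tool_rot: [-1.571, -0.001, 0.0]
wrist_force: [0.4, 1.0, -1.3]
finger_gap: 0.0458
```

```bash
python3 - <<'E'
from h import *
im=ctrl.camera('wrist')[:,:,::-1]
s=ctrl.read_state();print(s['clock'],s['tool_pos'],s['tool_rot'],s['wrist_force'],s['finger_gap'])
sc=ctrl.camera('scene')[:,:,::-1]
cv2.imwrite('pics/w18.png',np.hstack([cv2.resize(im[150:390,190:430],(400,400),interpolation=2),cv2.resize(sc[130:240,290:400],(400,400),interpolation=2)]))
E
```

```text
19.35 [0.47715673 0.00437365 0.09551695] [-1.57085814e+00 -5.79154111e-04  1.03249371e-04] [ 0.15830874  0.23760012 -2.39869791] 0.045866918060510936
```

View pics/w18.png

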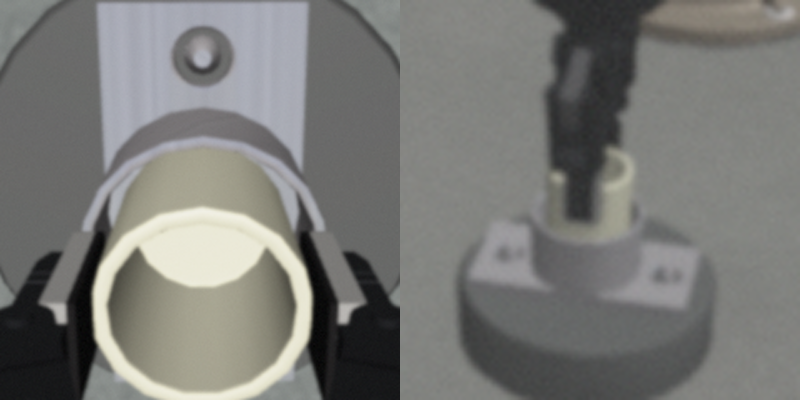

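Request:
play_rows(commands=[0,0.15,0,0,0.35,0,0.25,0,0,0.35,0,0.35,0,0,0.35,0,0.42,0,0,0.35,0,0.42,0,0,0.35,0,0.42,0,0,0.35])

```text
clock: 20.0
tool_pos: [0.4769, 0.0043, 0.091]
tool_rot: [-1.571, 0.0, 0.0]
wrist_force: [-0.5, -0.7, -1.2]
finger_gap: 0.0458
```

Request:
play_rows(commands=[0,0.04,0,0,0.35,0,0.06,0,0,0.35,0,0.06,0,0,0.35])

```text
clock: 20.3
tool_pos: [0.477, 0.0043, 0.0908]
tool_rot: [-1.571, -0.0, 0.0]
wrist_force: [-1.6, 0.8, 3.0]
finger_gap: 0.0461
```

Contact came at TCP z 0.0908, against 0.0909 predicted for the cup floor. Next I release and retreat.

Request:
play_rows(commands=[0,0,0,0,0.6,0,0,0,0,0.7,0,0,0,0,0.8,0,0,0,0,0.8,0,0,0,0,0.8,0,0,0,0,0.8])

```text
clock: 20.9
tool_pos: [0.477, 0.0043, 0.0904]
tool_rot: [-1.571, -0.0, 0.0]
wrist_force: [-0.3, 0.0, 0.6]
finger_gap: 0.0684
```

Request:
play_rows(commands=[0,-0.5,0,0,0.8,0,-1.5,0,0,0.8,0,-4,0,0,0.8,0,-8,0,0,0.8,0,-12,0,0,0.8,0,-15,0,0,0.8,0,-15,0,0,0.8,0,-15,0,0,0.8])

```text
clock: 21.7
tool_pos: [0.4774, 0.0044, 0.2416]
tool_rot: [-1.571, -0.002, 0.0]
wrist_force: [-0.5, -0.1, -0.4]
finger_gap: 0.0682
```

```bash
python3 - <<'E'
from h import *
im=ctrl.camera('wrist')[:,:,::-1]
s=ctrl.read_state();print(s['clock'],s['tool_pos'],s['tool_rot'],s['wrist_force'],s['finger_gap'])
sc=ctrl.camera('scene')[:,:,::-1];cv2.imwrite('pics/s19.png',sc)
cv2.imwrite('pics/w19.png',np.hstack([cv2.resize(im[100:340,190:430],(400,400),interpolation=2),cv2.resize(sc[150:250,290:390],(400,400),interpolation=2)]))
E
```

```text
21.75 [0.47649765 0.00422376 0.24035527] [-1.57126829e+00  4.34719775e-04  1.30891302e-04] [-0.81684922 -0.48084854 -0.83126611] 0.06814745304380924
```

View pics/w19.png

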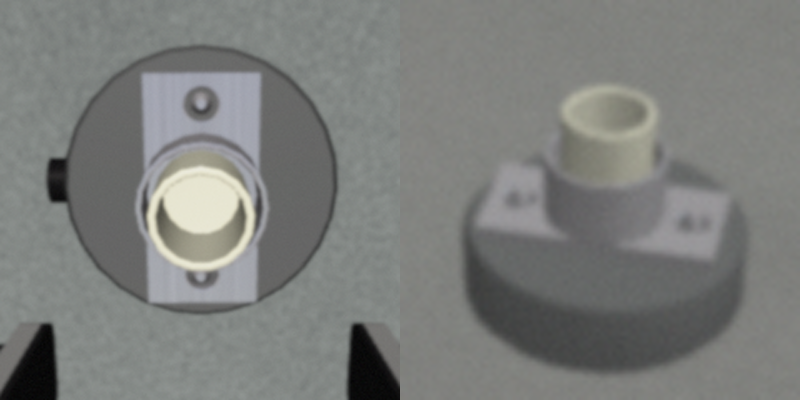

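View pics/s19.png

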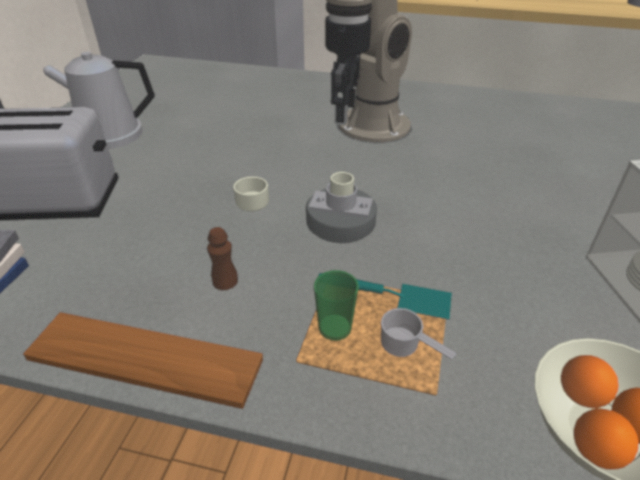

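The ramekin stands upright inside the seated cup, the gripper is clear, and everything else looks unmoved. I'm handing the job in.

```bash
python3 -c "
from plant import ctrl
print(ctrl.close_job())"
```

```text
the job is handed in; nothing more can be done
None
```

The warming cup is seated on the warmer base over both pegs, and the small ramekin is standing upright on the cup's floor. I handed the job in at about 22 s of the 56 s allowed.

- **Warming cup:** I gripped it by its round body and checked the peg against the plate hole through the wrist camera before lowering it. The arm stopped at TCP z 0.0508 m, against 0.0507 m predicted for fully home, with light contact of about 4 N. Afterwards the wrist and scene pictures showed both pegs standing through the holes and the plate flat.
- **Small ramekin:** I first gripped it a little low, so I let go while it stood on the counter and gripped again 3 mm higher to keep the fingertips clear of the cup's rim. It touched down at TCP z 0.0908 m, against 0.0909 m predicted for the floor, with about 4 N.
- **Last pictures:** The ramekin is upright, roughly centred in the cup, and the gripper is about 15 cm above it and touching nothing. The other items look unmoved by eye; I did not measure them again.
- **Checks that disagreed:** The two fixed cameras and the wrist camera put the warmer's centre about 1–2 mm apart, which is within the holes' 3 mm play. The finger opening read about 2 mm under the true diameters on both grasps. Nothing slipped.

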